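# Hang up the ear defenders

### The job

The hanger arm on the bench stand is folded in along its back plate: swing it out as far as it goes, until it meets its stop. Then hang the ear defenders over it, the padded crown of the headband resting on the straight bar between post and upturned end, one ear cup hanging down on either side, and let go so that they hang still. Leave the multimeter, the bottle and the solder spool where they are.

Things in the scene. Friction and masses are not known exactly. Their poses are not given: they have to be found in the camera images.
- hanger_arm (a joint): Hinge of the hanger arm about the stand's vertical post, rad. 0 = folded in along the back plate (stand's +y); grows counter-clockwise seen from above; 1.57 = fully out against its stop, pointing along the stand's -x. It swings stiffly (about 0.2 N m of friction, so 1 to 2 N at its end) and stays where it is left.
- pivot (a point): On the axis of the stand's post, level with the bar's axis (165 mm up). Axes of the fixed stand: z up, y along the back plate, -x where the arm points when out. Steel base x -68 to 68, y -60 to 190, 10 mm thick, fixed to the bench; 20 mm post, topped by the arm's 28 mm hinge sleeve that ends 19 mm above this point; grey back plate 210 mm long, 140 mm high, 52 mm behind the post (+x).
- bar_tip (a point): Grip point on the upturned end of the hanger arm, half-way up the free part of its upright pin: round steel, 14 mm diameter, 170 mm from the pivot axis, 192 mm above the bench. The pin's round top is 23 mm above this point, the top of the bar 20 mm below it. Moves with the arm; its y axis points outward along the bar.
- bar_seat (a point): Point on the top of the straight horizontal bar (round steel, 14 mm diameter, top 172 mm above the bench), 90 mm from the pivot axis and 80 mm from the pin's axis: the middle of the hanging place. Moves with the arm; y axis outward along the bar, z up.
- crown (a point): Centre of the padded crown of the ear defenders' headband: a dark block 36 mm wide (x) x 84 mm long (y, cup to cup) x 19 mm thick (z), flat underneath. The ear defenders (0.2 to 0.4 kg, 62 x 182 x 165 mm) start upright on the bench on their two cups, this point 155.5 mm up. The arch below is open, 94 mm wide between the cushions, 146 mm high; a 24 mm wide band runs down to each cup.
- cup_a (a point): Centre of the grey ear cup on the +y side of the ear defenders, 70 mm sideways from the crown's centre and 113 mm below it. With its cushion each cup is 62 mm (x) x 43 mm (y) x 85 mm (z). The two cups are alike; either may hang on either side.
- cup_b (a point): Centre of the like ear cup on the -y side.
- multimeter: Red and black multimeter lying on the bench, 78 x 155 x 49 mm, origin at the centre of its underside. Bystander.
- solder_spool: Spool of solder wire with black flanges, 55 x 55 x 33 mm, origin at the centre of its underside. Bystander.
- oil_bottle: Yellow bottle with a red spout, standing, 43 mm diameter, 120 mm tall, origin at the centre of its underside. Bystander.
- defenders: The ear defenders as a whole; origin on the bench midway between the undersides of the two cups, 155.5 mm below the crown's centre; y from cup to cup, z up.

How it is judged:
On the way, in this order (a step that is already met when the one before it is completed fails the run):
1. the hanger arm is swung out to its stop (over 1.47 rad) (value of joint hanger_arm above 1.47 rad), for 0.2 s.
2. the ear defenders are over the bar, crown on it, a cup on either side (value of joint hanger_arm above 1.45 rad and x of crown in the frame of bar_seat between -0.035 and 0.035 m and y of crown in the frame of bar_seat between -0.05 and 0.06 m and z of crown in the frame of bar_seat between 0 and 0.025 m and angle between crown's own z axis and vertical below 0.35 rad and ((x of cup_a in the frame of bar_seat above 0.025 m and x of cup_b in the frame of bar_seat below -0.025 m) or (x of cup_b in the frame of bar_seat above 0.025 m and x of cup_a in the frame of bar_seat below -0.025 m))), for 0.2 s.
At the end, for the whole second after the job is handed in: Arm out (over 1.45 rad). Ear defenders at rest and released on the bar: crown centre within 35 mm sideways, 50 mm inward and 60 mm outward of the hanging place, 0 to 25 mm above the bar top; leaning under 0.35 rad; a cup centre at least 25 mm to each side of the bar (all of step 2 and linear speed of defenders below 0.05 m/s and angular speed of defenders below 0.4 rad/s); the robot touches nothing.
It fails at once if the multimeter is moved more than 30 mm (distance of multimeter from where it was at the start of the episode above 0.03 m).
It fails at once if the solder spool is moved more than 30 mm (distance of solder_spool from where it was at the start of the episode above 0.03 m).
It fails at once if the oil bottle is moved more than 30 mm (distance of oil_bottle from where it was at the start of the episode above 0.03 m).
It also fails if it takes over 64 s, if anything falls off the work surface, if the arm or the gripper's body presses on something with over 40 N, if the wrist force passes 120 N, or if a joint passes its speed limit or range.

### The arm

A 7-joint arm with a two-finger parallel gripper is mounted at the origin on a cart in front of the work surface, level with it; the furniture and walls round the work are solid. World frame = base frame: x ahead of the robot, y to its left, z up, the work surface at z = 0. Lengths are in m, angles in rad, forces in N, time in s.
With the tool pointing down it reaches from about 0.425 to 0.875 m from the base axis. Payload 4.7 kg.
Tool frame: the origin (TCP) lies at the very end of the fingers, on their centre line; the grasp point (between the pads) lies behind it (ctrl.tcp_to_grasp is the y of the grasp point in the tool frame, in m); y points along the fingers, x is the direction in which the jaws open and shut, and the axes are right-handed (so a half turn about y gives the same grasp; the last joint's range is limited). The gripper opens to 87 mm and grips with 3 to 60 N. Pads are 19 mm wide; open, the fingers measure 117 mm over their backs; the gripper's body (75 mm by 190 mm) begins 51 mm behind the grasp point.
Start: joints at [1.218, 0.321, -0.07, 1.45, 0.023, 1.371, -0.057], TCP at [0.233, -0.607, 0.223] pointing down, gripper open.
Joint ranges: [-2.86, 2.86], [-0.3, 2.09], [-1.38, 1.24], [0.06, 2.45], [-1.56, 4.7], [0.09, 2.05], [-2.69, 2.69]. Speed limits (rad/s): [2.57, 2.57, 3.14, 3.14, 3.14, 3.14, 3.14].

### API

Orientations are given as a rotation vector (axis times angle).
In Python, from bench import ctrl, get_image, workorder gives the robot as it stands.
- The arm moves only by the tool drive_tool, never from a script. Its argument "increments" is text: rows parted by semicolons, each of 5 numbers parted by spaces: the shift along the tool's x, y, z in mm, then the turn about the tool's y in degrees, then the closure in counts, from 0 (fully open) to 255 (shut). In form: tx ty tz yaw fingers; .... A call has 1 to 20 rows; each row shifts and turns the commanded pose from where the row before left it, along the tool's axes as they then stand; what a row does not reach is not made up. A row lasts 1/8 s, in which the tool goes at most 62.5 mm and 10.7 degrees, less where a joint would pass 70% of its speed; a pose out of reach is approached as far as the arm can. A call is refused whole if a number of a shift passes 62.5 or a number of a turn 10.7, either way. A call with a gripper value outside its range is refused whole. The fingers move at their own pace and stop on an object; "squeeze" is the grip in N (left out, the last holds). Time passes only in rows, so rows that do not move let the fingers close. It gives the time, the measured TCP pose, the force and the opening at its end, in the units of the state.
- ctrl.get_state(): the state, without advancing time (a new reading comes with each control period).
- get_image(name): name is "side" or "top" or "wrist"; returns a dict with "img" (420x560x3 uint8, red, green, blue), "mtx" (3x3 intrinsics, pixels), "camera_from_world" (4x4, takes a point from world to camera coordinates). Camera axes: x right, y up, looking along -z (the intrinsics and any distortion apply to the point x, -y, -z); pixel columns grow to the right and rows downward; lengths in m; the calibration is good to about 2 mm. A picture is of the moment at which its call begins. There is no depth.
- workorder.close_job(): hands the job in, once; it reports no verdict.
The state is a dict: "time": time; "joint_positions": joint angles; "qd": joint speeds; "joint_torque": joint torques, N m; "position": TCP position; "tool_rot": TCP orientation; "ft_force": force on the tool from outside, world axes, zero at the start; "torque": the same for the moment, N m; "grip_width": opening from 0.0 (shut) to 1.0 (fully open).
Only numpy, scipy, OpenCV 4.12 (cv2) and the standard library are available. Lean on these libraries where they do the work, as an engineer would, in place of code of your own. Each camera call takes 0.05 s, during which the arm holds its last target.

## Working session

There is one attempt and no reset: what is moved stays moved. The work goes in short steps, Python scripts to look and compute and a tool call to move; the robot and the scene stay as the last step left them, time stands still between calls to the robot, and variables do not carry over. Pictures are saved under pics/ and viewed, and the job is handed in when it is done.

Besides the shell and the picture viewer there is one more tool, called after ">>>" by a JSON object that holds its "method" and its "body". drive_tool: Moves the arm, as the interface text tells. Its arguments: {"type":"object","properties":{"increments":{"type":"string"},"squeeze":{"type":"number"}},"required":["increments"]}

```bash
mkdir -p pics; python3 - <<'E'
from bench import ctrl,get_image
import cv2,numpy as np
s=ctrl.get_state()
for k,v in s.items(): print(k,np.round(v,4))
print(ctrl.tcp_to_grasp)
for n in ["side","top","wrist"]:
    d=get_image(n); cv2.imwrite(f"pics/{n}0.png",d["img"][:,:,::-1]); print(n,d["mtx"].tolist(),np.round(d["camera_from_world"],4).tolist())
E
```

```text
time 0.0
joint_positions [ 1.2181  0.3218 -0.0701  1.4517  0.0226  1.3708 -0.0569]
qd [-0.0006 -0.0006  0.      0.0018  0.0003 -0.0001 -0.0018]
joint_torque [ 1.00000e-04 -4.91280e+01 -4.03900e-01 -3.12524e+01 -6.40000e-02
  4.37000e-02  2.00000e-04]
position [ 0.2329 -0.6063  0.2214]
tool_rot [-1.3597  0.9361 -0.9334]
ft_force [-0.307  -0.0735 -0.6629]
torque [-0.0083 -0.0021  0.045 ]
grip_width 0.9971
-0.0187
side [[419.8406872851512, 0.0, 269.62338209554497], [0.0, 419.8406872851512, 208.2968197699647], [0.0, 0.0, 1.0]] [[-0.8621, -0.5068, 0.0008, 0.4323], [0.2834, -0.4807, 0.8298, -0.2887], [-0.4202, 0.7156, 0.558, -1.06], [0.0, 0.0, 0.0, 1.0]]
top [[467.6149291998444, 0.0, 287.0501463909314], [0.0, 467.6149291998444, 213.84514427293723], [0.0, 0.0, 1.0]] [[0.0079, -0.9999, -0.0111, -0.0434], [0.9933, 0.0065, 0.1154, -0.5663], [-0.1153, -0.0119, 0.9933, -1.2565], [0.0, 0.0, 0.0, 1.0]]
wrist [[319.29443949597214, 0.0, 272.2145301629722], [0.0, 319.29443949597214, 213.13331464010662], [0.0, 0.0, 1.0]] [[0.3593, -0.9332, -0.0018, -0.6491], [0.9011, 0.3474, -0.2594, 0.0328], [0.2427, 0.0916, 0.9658, -0.3886], [0.0, 0.0, 0.0, 1.0]]
```

View pics/side0.png

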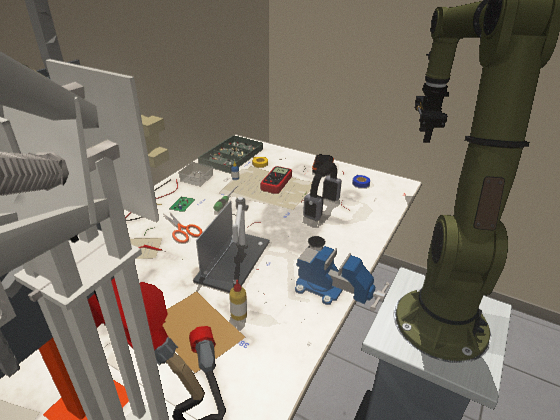

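View pics/top0.png

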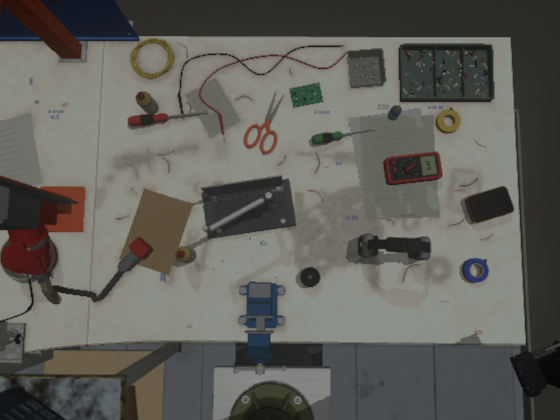

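View pics/wrist0.png

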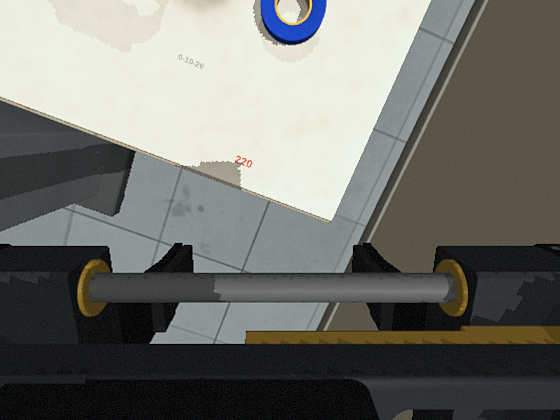

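```bash
python3 - <<'E'
import cv2
t=cv2.imread('pics/top0.png'); s=cv2.imread('pics/side0.png')
cv2.imwrite('pics/t_stand.png',cv2.resize(t[160:270,160:310],None,fx=5,fy=5,interpolation=cv2.INTER_CUBIC))
cv2.imwrite('pics/t_def.png',cv2.resize(t[210:300,330:500],None,fx=4.5,fy=4.5,interpolation=cv2.INTER_CUBIC))
cv2.imwrite('pics/s_def.png',cv2.resize(s[130:310,180:380],None,fx=4,fy=3.3333,interpolation=cv2.INTER_CUBIC)[:600])
E
```

```text
(no output)
```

View pics/t_stand.png

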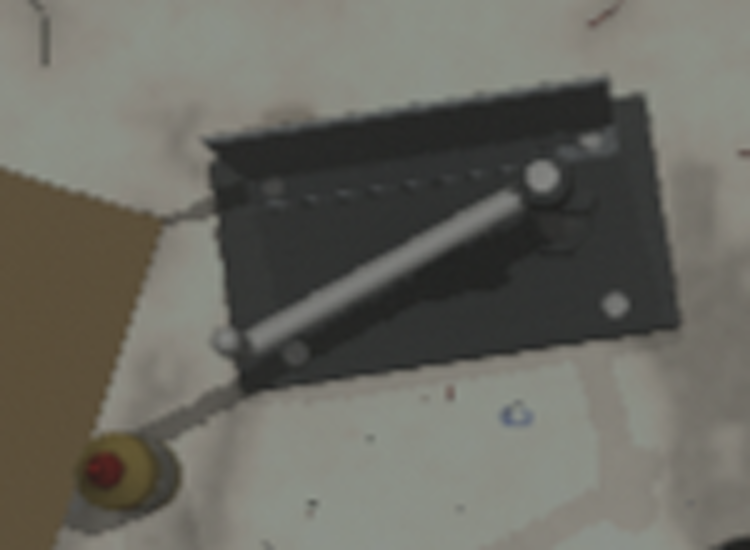

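View pics/t_def.png

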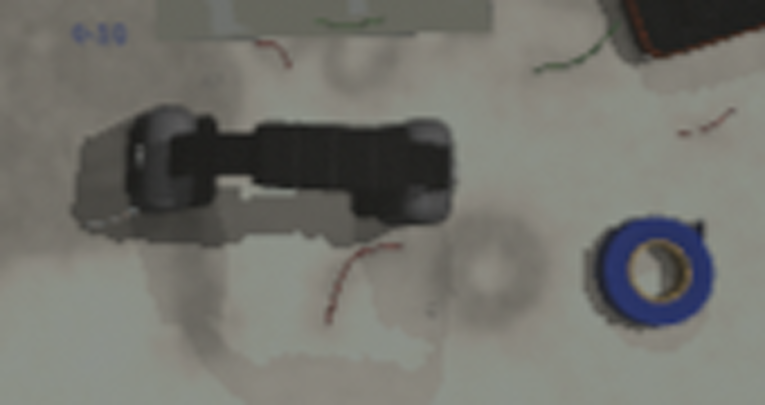

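View pics/s_def.png

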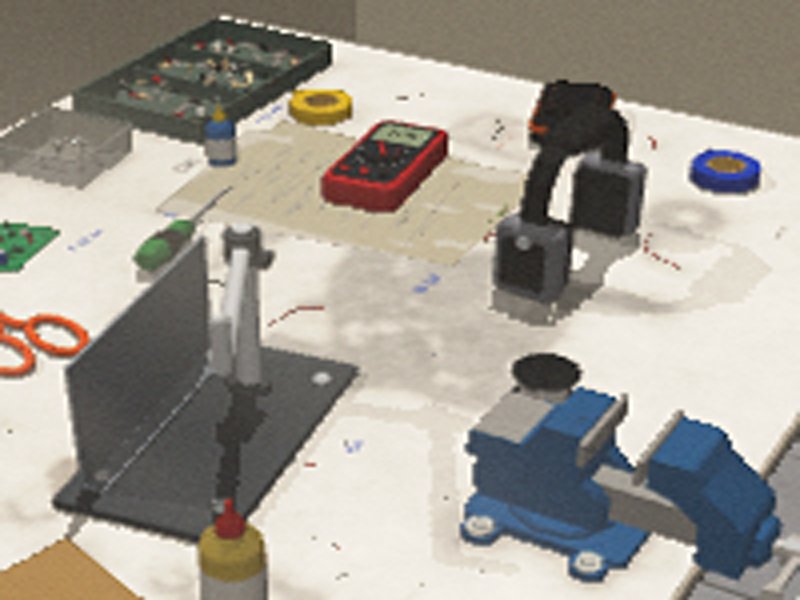

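```bash
cat > h.py <<'E'
import numpy as np,cv2,pickle
C={"side":([[419.8406872851512,0,269.62338209554497],[0,419.8406872851512,208.2968197699647],[0,0,1]],[[-0.8621,-0.5068,0.0008,0.4323],[0.2834,-0.4807,0.8298,-0.2887],[-0.4202,0.7156,0.558,-1.06],[0,0,0,1]]),
"top":([[467.6149291998444,0,287.0501463909314],[0,467.6149291998444,213.84514427293723],[0,0,1]],[[0.0079,-0.9999,-0.0111,-0.0434],[0.9933,0.0065,0.1154,-0.5663],[-0.1153,-0.0119,0.9933,-1.2565],[0,0,0,1]])}
def ray(K,T,u,v):
    K=np.array(K);T=np.array(T)
    d=np.array([(u-K[0,2])/K[0,0],-(v-K[1,2])/K[1,1],-1]); R=T[:3,:3]
    return -R.T@T[:3,3], R.T@d
def atz(cam,u,v,z,kt=None):
    o,d=ray(*(kt or C[cam]),u,v); return o+d*(z-o[2])/d[2]
def proj(cam,p,kt=None):
    K,T=kt or C[cam]; q=(np.array(T)@np.append(p,1))[:3]; K=np.array(K)
    return np.array([K[0,2]+K[0,0]*q[0]/-q[2],K[1,2]+K[1,1]*q[1]/q[2]])
E
python3 - <<'E'
from h import *
def c5(u,v):return 160+u/5,160+v/5
def d45(u,v):return 330+u/4.5,210+v/4.5
np.set_printoptions(precision=4,suppress=True)
print('pivot',atz('top',*c5(542,178),.184))
print('pin',atz('top',*c5(228,340),.215))
for n,u,v,z in [('BR+x',640,95,.01),('BR-x',680,327,.01),('BL-x',245,390,.01),('plateR',608,80,.15),('plateL',205,140,.15),('bottle',104,470,.12)]:
  print(n,atz('top',*c5(u,v),z))
for n,u,v,z in [('crownc',334,157,.165),('crownL',253,157,.165),('crownUL',253,122,.165),('crownLL',253,185,.165),('cupL',165,158,.085),('cupR',425,173,.085)]:
  print(n,atz('top',*d45(u,v),z))
for n,u,v,z in [('viseTL',240,283,.1),('viseTR',283,283,.1),('spool',310,277,.03),('visefront',262,340,.1),('meter',413,168,.045)]:
  print(n,atz('top',u,v,z))
E
```

```text
pivot [0.5936 0.0048 0.184 ]
pin [0.5105 0.1505 0.215 ]
BR+x [ 0.6685 -0.041   0.01  ]
BR-x [ 0.5369 -0.0643  0.01  ]
BL-x [0.4998 0.1785 0.01  ]
plateR [ 0.6492 -0.0262  0.15  ]
plateL [0.6172 0.1771 0.15  ]
bottle [0.4516 0.2297 0.12  ]
crownc [ 0.4767 -0.3281  0.165 ]
crownL [ 0.4764 -0.2842  0.165 ]
crownUL [ 0.4954 -0.2845  0.165 ]
crownLL [ 0.4612 -0.2839  0.165 ]
cupL [ 0.4795 -0.2491  0.085 ]
cupR [ 0.4719 -0.3996  0.085 ]
viseTL [0.379  0.0794 0.1   ]
viseTR [ 0.38   -0.0311  0.1   ]
spool [ 0.3945 -0.103   0.03  ]
visefront [0.2366 0.0208 0.1   ]
meter [ 0.6945 -0.3852  0.045 ]
```

```bash
cat >> h.py <<'E'
from scipy.spatial.transform import Rotation as Rn
def plan(s,p,jaw_deg):
    R=Rn.from_rotvec(s["tool_rot"]).as_matrix()
    d=R.T@(np.array(p)-np.array(s["position"]))*1000
    a=np.degrees(np.arctan2(R[1,0],R[0,0]))
    dj=(jaw_deg-a+90)%180-90   # world CCW jaw turn; tool y down -> yaw=-dj
    print("shift tool mm now",d.round(1),"jaw now",round(a,1),"tool yaw needed",-round(dj,1)); print(R.round(3))
E
python3 - <<'E'
from h import *
from bench import ctrl
s=ctrl.get_state(); np.set_printoptions(precision=4,suppress=True)
th=np.radians(119.7); piv=np.array([.594,.005])
g=piv+.11*np.array([np.cos(th),np.sin(th)]); print(g)
plan(s,[*g,.25],119.7+90)
E
```

```text
[0.5395 0.1005]
shift tool mm now [-550.   -27.5  539.7] jaw now -69.0 tool yaw needed 81.3
[[ 0.359 -0.001  0.933]
 [-0.933  0.001  0.359]
 [-0.001 -1.    -0.   ]]
```

>>> {"method": "drive_tool", "body": {"increments": "0 -40 0 0 0;0 -20 0 0 0;-39 0 38.5 0 0;-39 0 38.5 0 0;-39 0 38.5 0 0;-39 0 38.5 0 0;-39 0 38.5 0 0;-39 0 38.5 0 0;-39 0 38.5 0 0;-39 0 38.5 0 0;-39 0 38.5 0 0;-39 0 38.5 0 0;-39 0 38.5 0 0;-39 0 38.5 0 0;-39 0 38.5 0 0;-39 0 38.5 0 0;0 0 0 0 0;0 0 0 0 0", "squeeze": 15}}

```text
time: 2.4
position: [0.5401, 0.0955, 0.282]
tool_rot: [-1.362, 0.936, -0.935]
ft_force: [0.7, 0.6, -0.0]
grip_width: 1.003
```

>>> {"method": "drive_tool", "body": {"increments": "0 0 0 10 0;0 0 0 10 0;0 0 0 10 0;0 0 0 10 0;0 0 0 10 0;0 0 0 10 0;0 0 0 10 0;0 0 0 10 0;0 0 0 1 0;0 0 0 0 0"}}

```text
time: 3.65
position: [0.5408, 0.0928, 0.272]
tool_rot: [-0.663, 1.845, -1.836]
ft_force: [-0.3, -0.2, -0.0]
grip_width: 0.999
```

```bash
python3 - <<'E'
from h import *
from bench import ctrl,get_image
s=ctrl.get_state(); print(s["time"],s["position"],s["joint_positions"])
plan(s,[.5395,.1005,.146],29.7)
for n in ["wrist","top"]:
    d=get_image(n); im=d["img"][:,:,::-1]
    cv2.imwrite(f"pics/{n}1.png",im)
    if n=="wrist": print(d["mtx"].tolist(),d["camera_from_world"].tolist())
E
```

```text
3.65 [0.54083661 0.09284752 0.27202943] [-0.17179993  0.10479022 -0.0492937   1.61094395  0.00333672  1.4471185
 -2.69069078]
shift tool mm now [ -6.  126.   -5.4] jaw now -141.5 tool yaw needed 8.8
[[-0.782 -0.021  0.623]
 [-0.623 -0.003 -0.782]
 [ 0.018 -1.    -0.011]]
[[319.29443949597214, 0.0, 272.2145301629722], [0.0, 319.29443949597214, 213.13331464010662], [0.0, 0.0, 1.0]] [[-0.7818490087419875, -0.6232052116498794, 0.01809396865268259, 0.4746708456764541], [0.5963324170566511, -0.7559740609831551, -0.2699830874110686, -0.20509932762404884], [0.18193343809357299, -0.2002959892086434, 0.9626950403998071, -0.5154414480281002], [0.0, 0.0, 0.0, 1.0]]
```

View pics/wrist1.png

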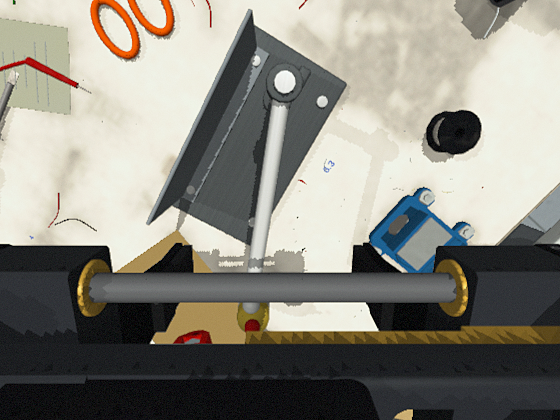

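View pics/top1.png

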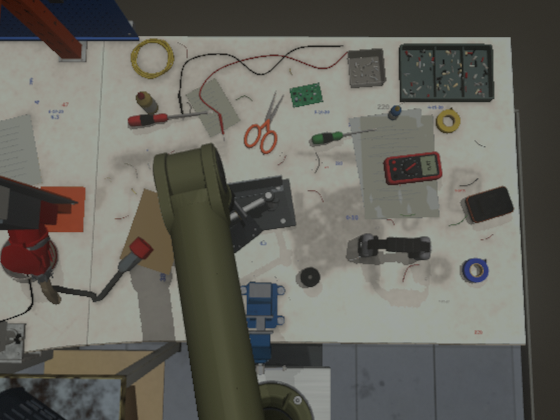

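>>> {"method": "drive_tool", "body": {"increments": "0 0 0 -10 0;0 0 0 -10 0;0 0 0 -10 0;0 0 0 -10 0;0 0 0 -10 0;0 0 0 -10 0;0 0 0 -10 0;0 0 0 -10 0;0 0 0 -10 0;0 0 0 -10 0;0 0 0 -10 0;0 0 0 -10 0;0 0 0 -10 0;0 0 0 -10 0;0 0 0 -10 0;0 0 0 -10 0;0 0 0 -10 0;0 0 0 0 0"}}

```text
time: 6.0
position: [0.5412, 0.0929, 0.272]
tool_rot: [-1.532, -0.372, 0.405]
ft_force: [-0.1, 0.5, 0.9]
grip_width: 0.999
```

```bash
python3 - <<'E'
from h import *
from bench import ctrl,get_image
s=ctrl.get_state(); print(s["time"],s["position"],s["joint_positions"])
d=get_image("wrist"); im=d["img"][:,:,::-1]
cv2.imwrite("pics/wrist2.png",im)
kt=(d["mtx"],d["camera_from_world"]); pickle.dump(kt,open('k2.pkl','wb'))
plan(s,[.5395,.1005,.146],29.7)
E
```

```text
6.0 [0.54117971 0.09294459 0.27198283] [-0.02665012  0.11194209 -0.2067295   1.60507286  0.01995483  1.44791888
  0.26068117]
shift tool mm now [  4.6 126.    6.4] jaw now 28.4 tool yaw needed -1.3
[[ 0.879 -0.021 -0.476]
 [ 0.476 -0.002  0.88 ]
 [-0.019 -1.     0.008]]
```

View pics/wrist2.png

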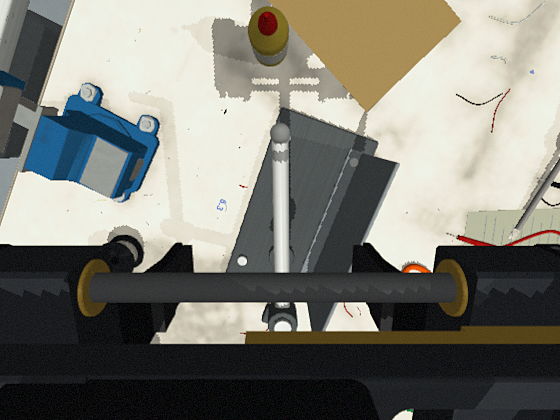

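```bash
python3 - <<'E'
from h import *
kt=pickle.load(open('k2.pkl','rb'))
p=atz('',280,131,.214,kt); q=atz('',280,252,.172,kt); print(p,q)
print(np.degrees(np.arctan2(p[1]-.005,p[0]-.594)),np.hypot(p[1]-.005,p[0]-.594))
E
```

```text
[0.51088701 0.15514645 0.214     ] [0.56040668 0.06542354 0.172     ]
118.96655342046277 0.17161505404055397
```

>>> {"method": "drive_tool", "body": {"increments": "2.5 30 3 -1 0;2 30 3 0 0;0 30 0 0 0;0 25 0 0 0;0 11 0 0 0;0 0 0 0 0;0 0 0 0 100;0 0 0 0 200;0 0 0 0 255;0 0 0 0 255;0 0 0 0 255;0 0 0 0 255", "squeeze": 10}}

```text
time: 7.55
position: [0.5394, 0.1012, 0.1457]
tool_rot: [-1.529, -0.388, 0.422]
ft_force: [-0.4, 0.5, 0.5]
grip_width: 0.401
```

```bash
python3 - <<'E'
from h import *
from bench import ctrl,get_image
s=ctrl.get_state(); print(s["time"],s["position"],s["joint_positions"],s["ft_force"],s["torque"])
R=Rn.from_rotvec(s["tool_rot"]).as_matrix();print(R.round(3))
g=np.array(s["position"])[:2]-[.594,.005]; print(np.hypot(*g),np.degrees(np.arctan2(g[1],g[0])))
cv2.imwrite("pics/wrist3.png",get_image("wrist")["img"][:,:,::-1])
E
```

```text
7.55 [0.53936761 0.1011669  0.14571091] [-0.04270058  0.18464901 -0.21031757  1.77948628  0.03755651  1.20311826
  0.25272627] [-0.40426014  0.48006906  0.48030865] [ 0.02566877 -0.12330953  0.01300066]
[[ 0.869 -0.022 -0.494]
 [ 0.494 -0.002  0.87 ]
 [-0.02  -1.     0.009]]
0.11060185859554943 119.60089321391284
```

View pics/wrist3.png

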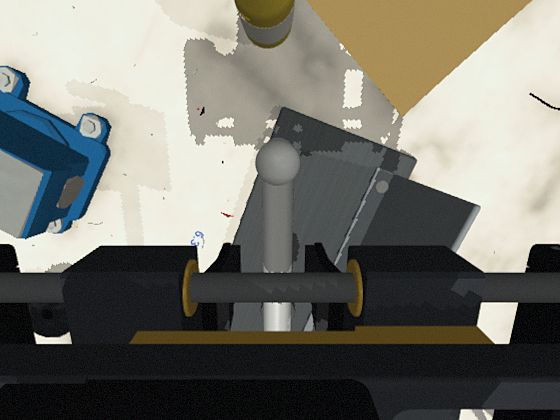

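>>> {"method": "drive_tool", "body": {"increments": "0 0 0 0 255;0 0 0 0 255;0 0 0 0 255;0 0 0 0 255;-11.6 0 -0.6 -6 255;-11.6 0 -0.6 -6 255;-11.6 0 -0.6 -6 255;-11.6 0 -0.6 -6 255;-11.6 0 -0.6 -6 255;-11.6 0 -0.6 -6 255;-11.6 0 -0.6 -6 255;-11.6 0 -0.6 -6 255;-11.6 0 -0.6 -6 255;-11.6 0 -0.6 -6 255;0 0 0 0 255;0 0 0 0 255", "squeeze": 15}}

```text
time: 9.6
position: [0.4853, 0.0049, 0.146]
tool_rot: [-1.202, -1.19, 1.214]
ft_force: [9.6, -0.3, -12.5]
grip_width: 0.156
```

```bash
cat > st.py <<'E'
from h import *
from bench import ctrl
s=ctrl.get_state(); print(s["time"],s["position"],s["joint_positions"].__repr__(),s["ft_force"],s["torque"],s["grip_width"])
R=Rn.from_rotvec(s["tool_rot"]).as_matrix();print(R.round(3))
g=np.array(s["position"])[:2]-[.594,.005]; print(np.hypot(*g),np.degrees(np.arctan2(g[1],g[0])))
E
python3 st.py
```

```text
9.6 [0.48526112 0.00486589 0.14599373] array([ 0.11991284,  0.04794235, -0.19020005,  1.92845301,  0.01110538,
        1.18317387,  1.48904521]) [  9.57856738  -0.33363352 -12.48843343] [-0.01631032 -2.42812731  0.19017594] 0.1556255078002216
[[ 0.007 -0.017 -1.   ]
 [ 1.    -0.002  0.007]
 [-0.003 -1.     0.017]]
0.10873896045893339 -179.92933415671928
```

>>> {"method": "drive_tool", "body": {"increments": "-7.7 0 -0.3 -4 255;-7.7 0 -0.3 -4 255;-4 0 -0.2 -1.5 255;0 0 0 0 255;0 0 0 0 255"}}

```text
time: 10.22
position: [0.4866, -0.0113, 0.146]
tool_rot: [-1.114, -1.314, 1.332]
ft_force: [10.2, 5.4, -11.1]
grip_width: 0.151
```

```bash
python3 st.py; python3 -c "
from bench import *;import cv2
cv2.imwrite('pics/side4.png',get_image('side')['img'][:,:,::-1]);cv2.imwrite('pics/top4.png',get_image('top')['img'][:,:,::-1])"
```

```text
10.225 [ 0.48662178 -0.01130163  0.14599777] array([ 0.1430773 ,  0.05127623, -0.17764566,  1.92489761,  0.00771436,
        1.18406943,  1.69351487]) [ 10.20553559   5.39602022 -11.08062823] [ 1.19638035 -2.16300268 -0.03234819] 0.15054452343518035
[[-0.159 -0.018 -0.987]
 [ 0.987  0.001 -0.159]
 [ 0.004 -1.     0.017]]
0.10860859217689355 -171.3675546197437
```

View pics/side4.png

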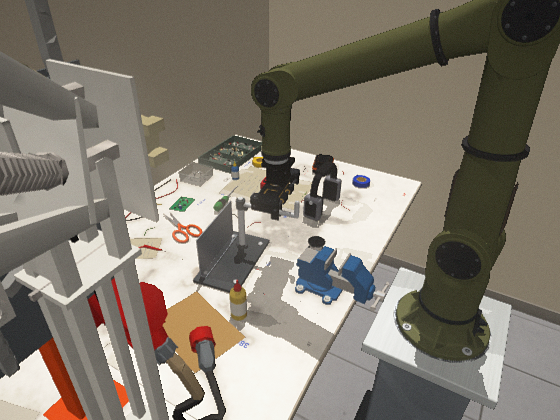

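>>> {"method": "drive_tool", "body": {"increments": "-4 0 0 0 255;0 0 0 0 255;0 0 0 0 255;0 0 0 0 255;4 0 0 0 255;0 0 0 0 150;0 0 0 0 80;0 0 0 0 0;0 0 0 0 0;0 0 0 0 0;0 -25 0 0 0;0 -40 0 0 0;0 -50 0 0 0;0 -35 0 0 0;0 0 0 0 0"}}

```text
time: 12.2
position: [0.4898, -0.0135, 0.3004]
tool_rot: [-1.119, -1.313, 1.333]
ft_force: [-0.0, -1.4, -0.0]
grip_width: 0.995
```

```bash
python3 st.py; python3 -c "
from bench import *;import cv2,pickle
d=get_image('wrist');pickle.dump((d['mtx'],d['camera_from_world']),open('k5.pkl','wb'))
cv2.imwrite('pics/wrist5.png',d['img'][:,:,::-1])"
```

```text
12.2 [ 0.48977478 -0.01350295  0.30037109] array([ 0.1460159 , -0.02863424, -0.16961043,  1.69298773, -0.00288408,
        1.49223466,  1.70622816]) [-0.04813374 -1.4061434  -0.04547059] [ 0.15176363 -0.14653825  0.00439918] 0.9947319032591645
[[-0.158 -0.015 -0.987]
 [ 0.987 -0.002 -0.158]
 [ 0.    -1.     0.016]]
0.10585487683297964 -169.933246399284
```

View pics/wrist5.png

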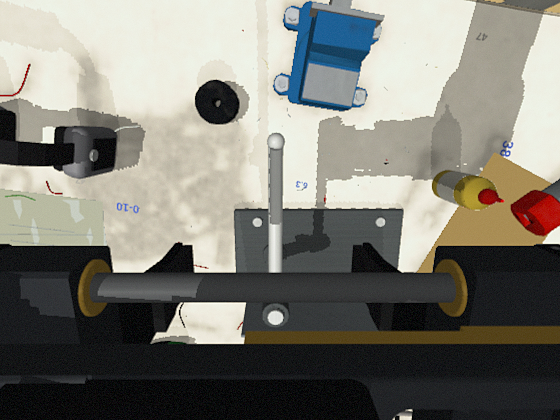

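>>> {"method": "drive_tool", "body": {"increments": "-51 0 10.4 0 0;-51 0 10.4 0 0;-51 0 10.4 0 0;-51 0 10.4 0 0;-51 0 10.4 0 0;-51 0 10.4 0 0;0 0 0 10.2 0;0 0 0 10.2 0;0 0 0 10.2 0;0 0 0 10.2 0;0 0 0 10.2 0;0 0 0 10.2 0;0 0 0 10.2 0;0 0 0 10.2 0;0 0 0 10.2 0;0 0 0 10.2 0;0 0 0 0 0;0 0 0 0 0"}}

```text
time: 14.5
position: [0.4746, -0.3253, 0.2971]
tool_rot: [-1.572, 0.055, -0.019]
ft_force: [-0.2, -0.9, 1.2]
grip_width: 0.996
```

```bash
python3 st.py; python3 -c "
from h import *
from bench import *;import cv2,pickle
kt=pickle.load(open('k5.pkl','rb'));a=atz('',276,141,.214,kt);b=atz('',275.5,260,.172,kt);s=atz('',274.5,317,.184,kt);print(a,b,s)
d=get_image('wrist');pickle.dump((d['mtx'],d['camera_from_world']),open('k6.pkl','wb'))
cv2.imwrite('pics/wrist6.png',d['img'][:,:,::-1])"
```

```text
14.5 [ 0.47461138 -0.32531045  0.29712637] array([ 0.33369406,  0.14870279,  0.24125042,  1.51773115, -0.02183994,
        1.49791467,  0.52680042]) [-0.19957339 -0.89257272  1.19386996] [-0.05910059 -0.05085962 -0.01101437] 0.9957114988669987
[[ 0.999 -0.023  0.048]
 [-0.048 -0.001  0.999]
 [-0.023 -1.    -0.003]]
0.35122448147073504 -109.8720686916625
[ 0.4269163  -0.02080183  0.214     ] [ 0.5395954  -0.00235088  0.172     ] [0.5939013  0.00539998 0.184     ]
```

View pics/wrist6.png

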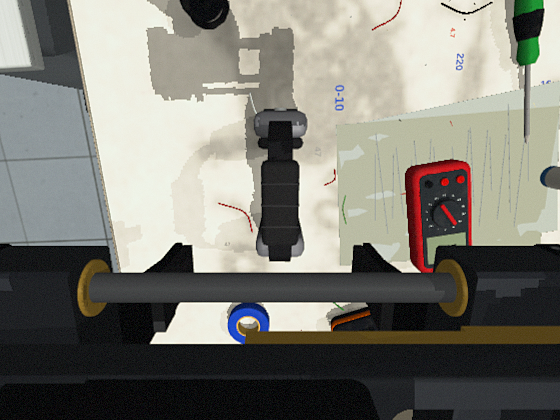

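```bash
python3 -c "
from h import *
im=cv2.imread('pics/wrist6.png');cv2.imwrite('pics/w6c.png',cv2.resize(im[95:275,220:340],None,fx=3.3,fy=3.3,interpolation=cv2.INTER_CUBIC))"
```

```text
(no output)
```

View pics/w6c.png

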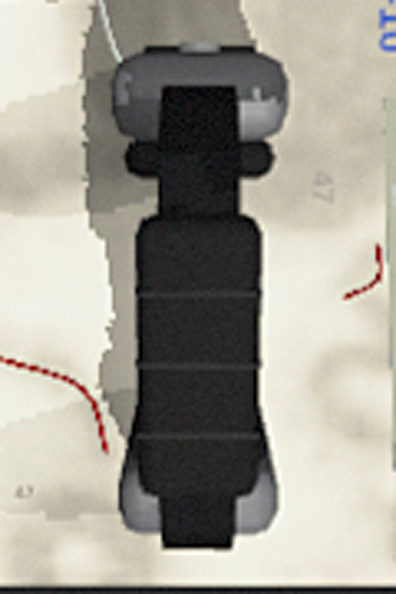

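```bash
python3 -c "
from h import *
from bench import ctrl
kt=pickle.load(open('k6.pkl','rb'))
f=lambda u,v,z=.165:atz('',220+u/3.3,95+v/3.3,z,kt)
c=f(199,367);a=f(198.5,216);b=f(197,495);print(c,a,b,(a+b)/2,f(137,367),f(261,367),np.degrees(np.arctan2(-(a-b)[0],(a-b)[1])))
print(f(198,88,.1),f(197,545,.1))
plan(ctrl.get_state(),[c[0],c[1],.148],-2)"
```

```text
[ 0.47815836 -0.32735749  0.165     ] [ 0.47975426 -0.28451408  0.165     ] [ 0.47598913 -0.36632547  0.165     ] [ 0.4778717  -0.32541978  0.165     ] [ 0.46040522 -0.32662141  0.165     ] [ 0.49586268 -0.32809155  0.165     ] -2.6350087941044293
[ 0.48108652 -0.24969516  0.1       ] [ 0.47416911 -0.4105804   0.1       ]
shift tool mm now [  6.9 149.3  -1.4] jaw now -2.8 tool yaw needed -0.8
[[ 0.999 -0.023  0.048]
 [-0.048 -0.002  0.999]
 [-0.022 -1.    -0.003]]
```

>>> {"method": "drive_tool", "body": {"increments": "3.5 30 -1 0 0;3.5 40 0 0 0;0 40 0 0 0;0 25 0 0 0;0 13 0 0 0;0 0 0 0 0;0 0 0 0 0", "squeeze": 30}}

```text
time: 15.42
position: [0.4795, -0.3277, 0.1513]
tool_rot: [-1.574, 0.055, -0.024]
ft_force: [0.4, 0.0, 0.7]
grip_width: 0.997
```

```bash
python3 st.py; python3 -c "
from bench import *;import cv2
cv2.imwrite('pics/wrist7.png',get_image('wrist')['img'][:,:,::-1])
im=get_image('side')['img'][120:260,220:400,::-1];cv2.imwrite('pics/side7.png',cv2.resize(im,None,fx=4,fy=4,interpolation=cv2.INTER_CUBIC))"
```

```text
15.425 [ 0.4794549  -0.32770943  0.15129459] array([ 0.34221294,  0.23065122,  0.23466301,  1.71685406, -0.04256661,
        1.21524615,  0.53602483]) [0.35075507 0.03862609 0.71033894] [-0.02648103 -0.08692711 -0.04388982] 0.9969506655668695
[[ 0.999 -0.02   0.05 ]
 [-0.05  -0.003  0.999]
 [-0.019 -1.    -0.004]]
0.35187518288833086 -108.99754478594888
```

View pics/wrist7.png

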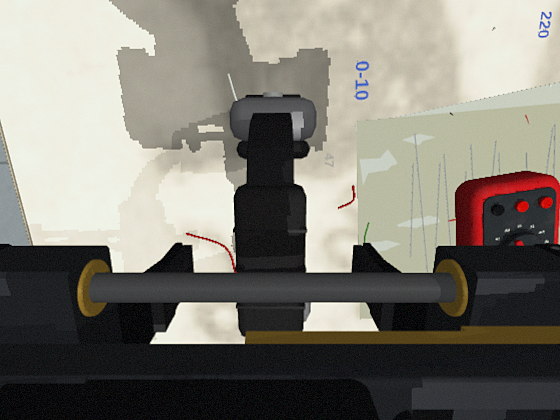

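View pics/side7.png

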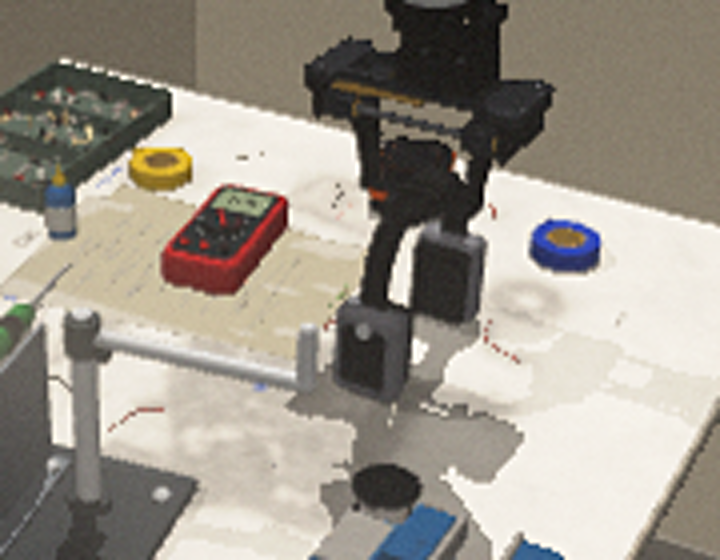

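>>> {"method": "drive_tool", "body": {"increments": "0 2 0 0 0;0 0 0 0 255;0 0 0 0 255;0 0 0 0 255;0 0 0 0 255;0 0 0 0 255;0 0 0 0 255;0 0 0 0 255;0 0 0 0 255;0 0 0 0 255;0 0 0 0 255;0 -10 0 0 255;0 -15 0 0 255;0 0 0 0 255;0 0 0 0 255", "squeeze": 35}}

```text
time: 17.4
position: [0.4791, -0.3271, 0.173]
tool_rot: [-1.573, 0.057, -0.023]
ft_force: [0.1, 0.9, -2.5]
grip_width: 0.412
```

```bash
python3 st.py; python3 -c "
from bench import *;import cv2
im=get_image('side')['img'][100:240,220:400,::-1];cv2.imwrite('pics/side8.png',cv2.resize(im,None,fx=4,fy=4,interpolation=cv2.INTER_CUBIC))"
```

```text
17.4 [ 0.47909955 -0.32712396  0.17304756] array([ 0.33994797,  0.21453368,  0.23586071,  1.6907855 , -0.03824696,
        1.25917675,  0.53231968]) [ 0.12726313  0.92153572 -2.47399223] [ 0.01547821 -0.13164377  0.01105026] 0.41182838595654814
[[ 0.998 -0.021  0.051]
 [-0.051 -0.002  0.999]
 [-0.021 -1.    -0.003]]
0.3514376779710707 -109.08339546904075
```

View pics/side8.png

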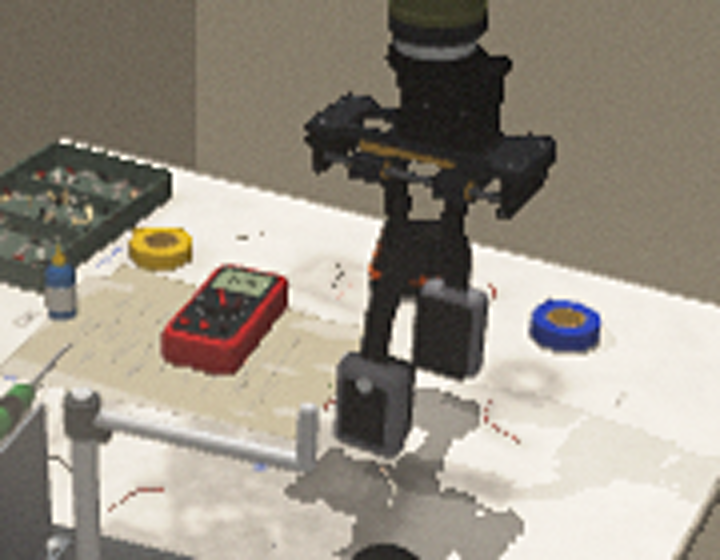

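>>> {"method": "drive_tool", "body": {"increments": "0 -30 0 0 255;0 -40 0 0 255;0 -40 0 0 255;0 -40 0 0 255;0 -40 0 0 255;0 -25 0 0 255;0 0 0 0 255;0 0 0 0 255"}}

```text
time: 18.45
position: [0.4834, -0.3264, 0.3861]
tool_rot: [-1.572, 0.059, -0.021]
ft_force: [0.0, -0.3, -3.0]
grip_width: 0.407
```

```bash
python3 st.py; python3 -c "
from h import *
from bench import ctrl
plan(ctrl.get_state(),[.5055,-.0085,.387],8.8)"
```

```text
18.45 [ 0.48338518 -0.32643376  0.38608399] array([ 0.33200284,  0.16678087,  0.24704572,  1.32418475, -0.02706463,
        1.67507103,  0.52287785]) [ 0.00669418 -0.25858391 -2.97833117] [ 0.02186176 -0.11550927  0.03578052] 0.4068876161321449
[[ 0.998 -0.024  0.051]
 [-0.051 -0.001  0.999]
 [-0.024 -1.    -0.002]]
0.3494051685683977 -108.45624541285402
shift tool mm now [  5.9  -1.7 318.6] jaw now -2.9 tool yaw needed -11.7
[[ 0.998 -0.024  0.051]
 [-0.051 -0.001  0.999]
 [-0.024 -1.    -0.002]]
```

>>> {"method": "drive_tool", "body": {"increments": "1 -1 15 0 255;1 -1 25 0 255;1 0 35 0 255;1 0 35 0 255;1 0 35 0 255;1 0 35 0 255;0 0 35 0 255;0 0 35 0 255;0 0 35 0 255;0 0 20 0 255;0 0 13.5 0 255;0 0 0 -4 255;0 0 0 -4 255;0 0 0 -3.7 255;0 0 0 0 255;0 0 0 0 255;0 0 0 0 255"}}

```text
time: 20.58
position: [0.5059, -0.0089, 0.3886]
tool_rot: [-1.568, -0.103, 0.137]
ft_force: [0.6, -0.2, -2.6]
grip_width: 0.409
```

```bash
python3 st.py; python3 -c "
from h import *
from bench import ctrl,get_image
plan(ctrl.get_state(),[.5055,-.0085,.387],8.8)
im=get_image('side')['img'][60:300,150:420,::-1];cv2.imwrite('pics/side9.png',cv2.resize(im,None,fx=2.5,fy=2.5,interpolation=cv2.INTER_CUBIC))
d=get_image('wrist');pickle.dump((d['mtx'],d['camera_from_world']),open('k9.pkl','wb'))
cv2.imwrite('pics/wrist9.png',d['img'][:,:,::-1])"
```

```text
20.575 [ 0.50590155 -0.008916    0.38864064] array([ 1.02900570e-04,  4.89619631e-03, -3.61223670e-02,  1.48796263e+00,
        1.53708791e-03,  1.67047233e+00,  1.16924479e-01]) [ 0.63989825 -0.18183967 -2.64034093] [ 0.06090299 -0.1626875  -0.02177665] 0.40933765276949446
[[ 0.988 -0.022 -0.152]
 [ 0.152 -0.002  0.988]
 [-0.022 -1.     0.001]]
0.08919076489245813 -171.0237431902349
shift tool mm now [-0.3  1.6  0.5] jaw now 8.8 tool yaw needed -0.0
[[ 0.988 -0.022 -0.152]
 [ 0.152 -0.002  0.988]
 [-0.022 -1.     0.001]]
```

View pics/side9.png

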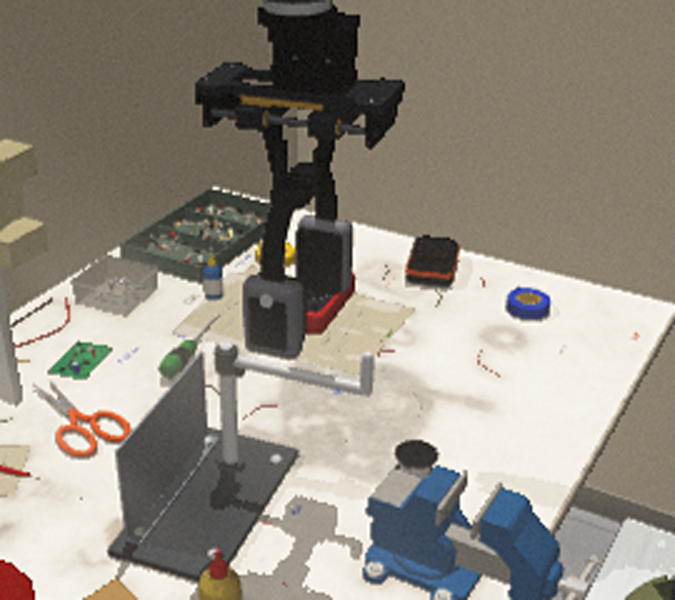

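View pics/wrist9.png

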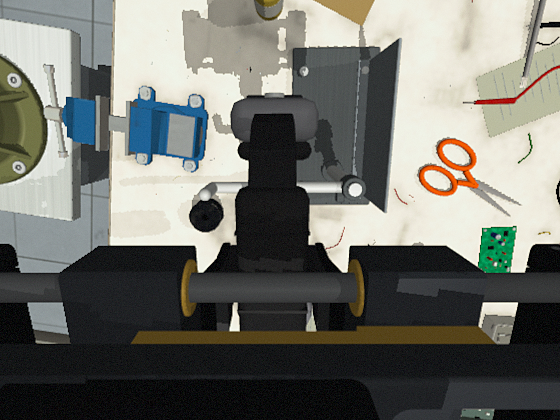

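>>> {"method": "drive_tool", "body": {"increments": "1 10 0 0 255;1 20 0 0 255;1 25 0 0 255;1 25 0 0 255;0 25 0 0 255;0 25 0 0 255;0 25 0 0 255;0 20 0 0 255;0 12 0 0 255;0 8 0 0 255;0 0 0 0 255;0 0 0 0 255"}}

```text
time: 22.18
position: [0.5063, -0.0087, 0.1945]
tool_rot: [-1.568, -0.105, 0.136]
ft_force: [0.2, 0.0, -2.4]
grip_width: 0.405
```

```bash
python3 st.py; python3 -c "
from h import *
from bench import ctrl,get_image
im=get_image('side')['img'][100:260,170:350,::-1];cv2.imwrite('pics/side10.png',cv2.resize(im,None,fx=3.7,fy=3.7,interpolation=cv2.INTER_CUBIC))"
```

```text
22.175 [ 0.50627424 -0.00869783  0.19445572] array([ 0.00428911,  0.05159452, -0.04188707,  1.82323582,  0.00360641,
        1.28696662,  0.11487345]) [ 0.15337606  0.02363605 -2.38161293] [-0.01897008 -0.12097987  0.00437732] 0.405099989699904
[[ 0.988 -0.02  -0.153]
 [ 0.153 -0.002  0.988]
 [-0.02  -1.     0.001]]
0.08878873302647382 -171.12528475929474
```

View pics/side10.png

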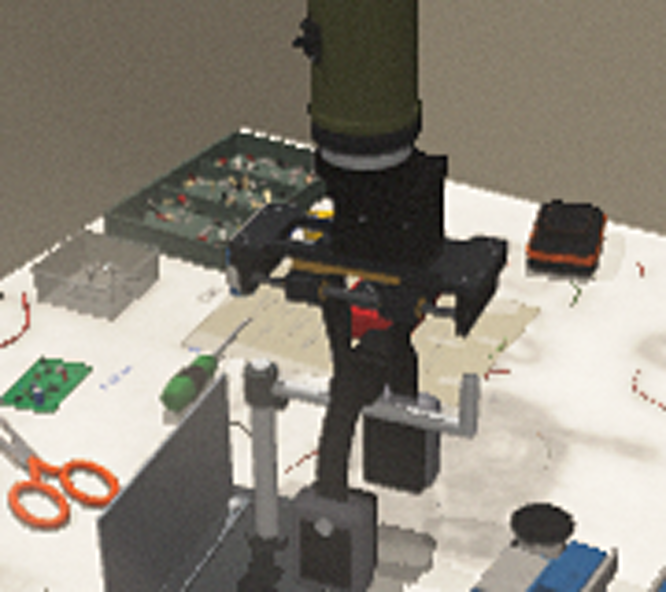

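Straddling the bar. Lower until the force changes.

>>> {"method": "drive_tool", "body": {"increments": "0 7 0 0 255;0 6 0 0 255;0 3 0 0 255;0 0 0 0 255;0 0 0 0 255"}}

```text
time: 22.85
position: [0.5055, -0.0088, 0.1778]
tool_rot: [-1.568, -0.104, 0.137]
ft_force: [0.0, -0.1, -2.5]
grip_width: 0.412
```

>>> {"method": "drive_tool", "body": {"increments": "0 2 0 0 255;0 0 0 0 255;0 0 0 0 255"}}

```text
time: 23.22
position: [0.5053, -0.0087, 0.1757]
tool_rot: [-1.568, -0.104, 0.138]
ft_force: [-0.5, -0.1, -2.5]
grip_width: 0.413
```

>>> {"method": "drive_tool", "body": {"increments": "0 1.5 0 0 255;0 0 0 0 255;0 0 0 0 255"}}

```text
time: 23.6
position: [0.5053, -0.0087, 0.1742]
tool_rot: [-1.568, -0.104, 0.138]
ft_force: [-0.8, 0.6, -2.2]
grip_width: 0.408
```

>>> {"method": "drive_tool", "body": {"increments": "0 1 0 0 255;0 0 0 0 255;0 0 0 0 255"}}

```text
time: 23.98
position: [0.5054, -0.0088, 0.1738]
tool_rot: [-1.568, -0.104, 0.137]
ft_force: [-2.0, 0.1, 2.2]
grip_width: 0.41
```

>>> {"method": "drive_tool", "body": {"increments": "0 0 0 0 140;0 0 0 0 130;0 0 0 0 120;0 0 0 0 110;0 0 0 0 90;0 0 0 0 80;0 0 0 0 80;0 0 0 0 80;0 0 0 0 80;0 0 0 0 80"}}

```text
time: 25.22
position: [0.5053, -0.0087, 0.1732]
tool_rot: [-1.568, -0.104, 0.138]
ft_force: [0.1, 0.3, 0.0]
grip_width: 0.685
```

```bash
python3 st.py; python3 -c "
from h import *
from bench import ctrl,get_image
im=get_image('side')['img'][100:260,170:350,::-1];cv2.imwrite('pics/side11.png',cv2.resize(im,None,fx=3.7,fy=3.7,interpolation=cv2.INTER_CUBIC))
cv2.imwrite('pics/wrist11.png',get_image('wrist')['img'][:,:,::-1])"
```

```text
25.225 [ 0.50528188 -0.00873702  0.17323618] array([ 0.00441532,  0.06562135, -0.04229162,  1.85209064,  0.00427604,
        1.24547303,  0.11430159]) [0.11797556 0.2984341  0.02369399] [-0.02605117 -0.14204126  0.03381566] 0.6854961801481069
[[ 0.988 -0.021 -0.153]
 [ 0.153 -0.002  0.988]
 [-0.022 -1.     0.001]]
0.08977533716401194 -171.1982818945147
```

View pics/side11.png

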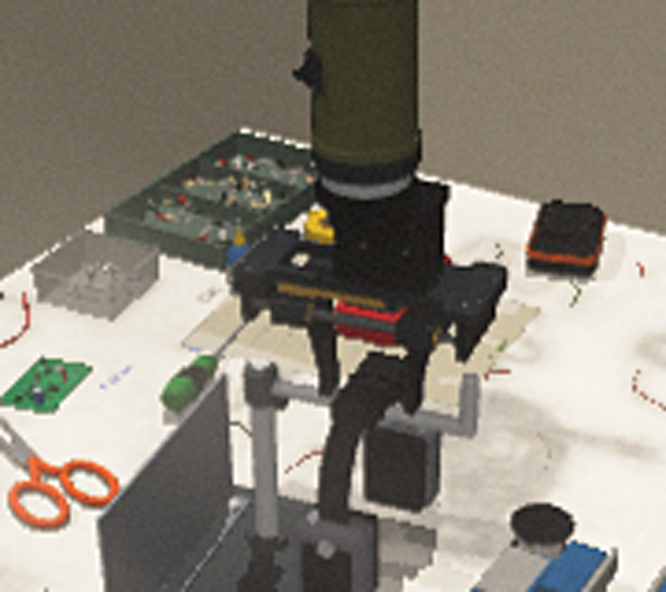

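View pics/wrist11.png

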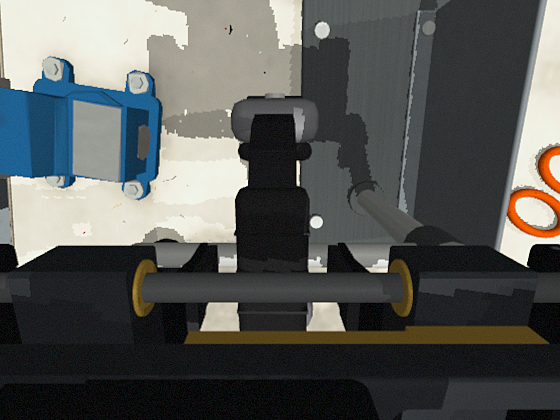

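>>> {"method": "drive_tool", "body": {"increments": "0 -5 0 0 80;0 -10 0 0 80;0 -20 0 0 80;0 -40 0 0 80;0 -40 0 0 80;0 -30 0 0 80;0 0 0 0 80;0 0 0 0 80;0 0 0 0 80;0 0 0 0 80"}}

```text
time: 26.58
position: [0.508, -0.0085, 0.3173]
tool_rot: [-1.568, -0.102, 0.139]
ft_force: [-0.0, 0.7, -1.4]
grip_width: 0.688
```

```bash
python3 st.py; python3 -c "
from h import *
from bench import ctrl,get_image
d=get_image('side');im=d['img'][100:260,170:350,::-1];cv2.imwrite('pics/side12.png',cv2.resize(im,None,fx=3.7,fy=3.7,interpolation=cv2.INTER_CUBIC))
d=get_image('wrist');pickle.dump((d['mtx'],d['camera_from_world']),open('k12.pkl','wb'));cv2.imwrite('pics/wrist12.png',d['img'][:,:,::-1])"
```

```text
26.575 [ 0.50799433 -0.00846476  0.31726916] array([ 0.00182296,  0.00936424, -0.03868473,  1.62270657,  0.00167354,
        1.53277908,  0.11654265]) [-0.04455746  0.71646874 -1.41800826] [ 0.02048657 -0.15027904  0.02294574] 0.6875781872179322
[[ 0.988 -0.023 -0.153]
 [ 0.153 -0.002  0.988]
 [-0.023 -1.     0.001]]
0.08705329227629754 -171.10219104708145
```

View pics/side12.png

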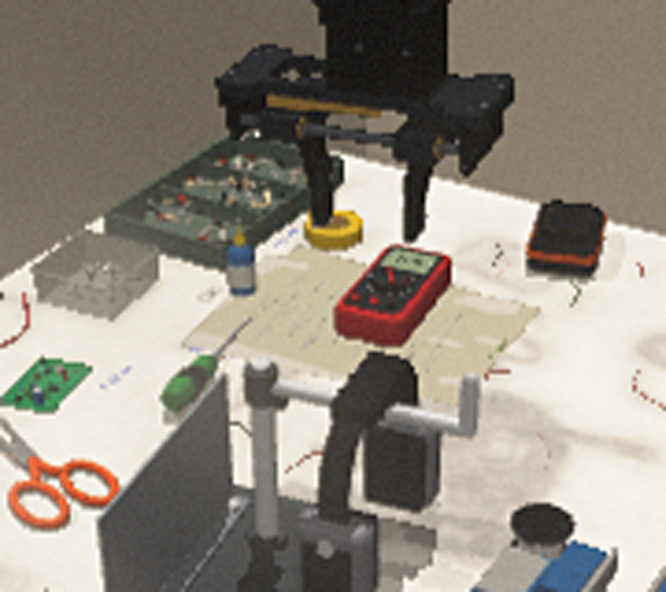

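View pics/wrist12.png

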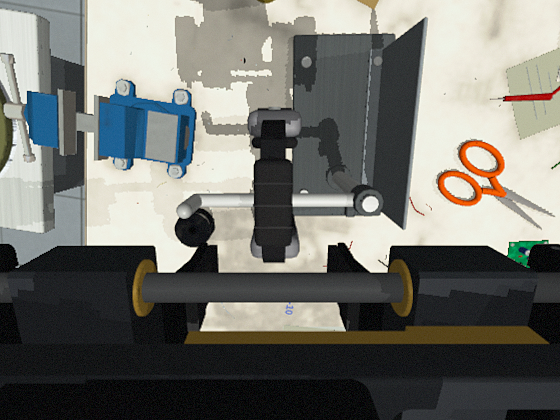

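>>> {"method": "drive_tool", "body": {"increments": "0 0 0 0 80;0 0 0 0 80;0 0 0 0 80;0 0 0 0 80;0 0 0 0 80;0 0 0 0 80;0 0 0 0 80;0 0 0 0 80"}}

```text
time: 27.68
position: [0.5084, -0.0085, 0.3182]
tool_rot: [-1.568, -0.104, 0.138]
ft_force: [1.1, -0.2, 0.4]
grip_width: 0.684
```

```bash
python3 -c "
from h import *
from bench import ctrl,get_image
kt=pickle.load(open('k12.pkl','rb'))
print('pin',atz('',185,207,.214,kt),'crown',atz('',273.5,201,.191,kt), 'bar', atz('',210,201,.172,kt),atz('',340,202,.172,kt),'slv',atz('',370,205,.184,kt))
im=get_image('wrist')['img'][:,:,::-1];a=cv2.imread('pics/wrist12.png')
d=cv2.absdiff(im.copy(),a)[100:265,180:380].max(2);print((d>40).sum(), d.mean())
print(ctrl.get_state()['time'],ctrl.get_state()['ft_force'])
"
```

```text
pin [ 0.42995233 -0.01586712  0.214     ] crown [ 0.50457852 -0.00380476  0.191     ] bar [ 0.44290472 -0.01808079  0.172     ] [0.56939824 0.00123448 0.172     ] slv [0.59504484 0.00521941 0.184     ]
790 6.88569696969697
27.725 [0.03822913 0.95749959 0.01518267]
```

```bash
python3 -c "
from h import *
from bench import ctrl,get_image
A=[get_image('side')['img'].astype(int) for _ in range(5)]
for k in A[1:]:
    d=abs(k-A[0]).max(2); print('def',(d[190:260,250:295]>30).sum(),'bg',(d[190:260,295:340]>30).sum())
a=A[-1][100:260,170:350,::-1].astype('uint8')
b=cv2.resize(cv2.imread('pics/side12.png'),(180,160),interpolation=cv2.INTER_AREA)
d=cv2.absdiff(a.copy(),b).max(2);print('vs 1s ago',(d[90:160,80:125]>50).sum(),(d[90:160,125:170]>50).sum())
print(ctrl.get_state()['time'])
"
```

```text
def 0 bg 0
def 0 bg 0
def 0 bg 0
def 0 bg 0
vs 1s ago 0 0
27.975
```

Defenders are still, gripper well clear. Handing in.

```bash
python3 -c "
from bench import workorder
print(workorder.close_job())"
```

```text
the job is handed in; nothing more can be done
None
```

I swung the hanger arm out to its stop, hung the ear defenders over the bar with a cup on either side, let go and handed the job in at about 28 s.

- **Arm:** I gripped the bar, swung it out until it met its stop, and released it. The last wrist picture puts the bar at about 189° in the world frame, which is fully out to within a degree or two.
- **Ear defenders:** The crown measures within about 5 mm of the hanging place. The side-camera frames showed no change over the last second or so, so they hang still. The gripper was about 0.14 m above them and touching nothing.
- **Bystanders:** Nothing I moved went near the multimeter, bottle or spool, and they looked unmoved in the pictures. I did not measure their positions at the end.

**Doubtful checks:**
- **Joint 7:** Early on, one turn brought it right up to its lower limit. It read -2.6907 against -2.69, and I turned it back at once. It also left a tool tilt of about 1.2°, which did no harm to the grasp or the hanging.
- **Stillness:** A comparison of two wrist pictures one second apart did show differences (790 changed pixels). I put that down to the camera itself settling by about 1 mm, since the fixed side camera showed none.

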